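Dig the scraper out of the canvas tray

TASK

The paint scraper is lying at the bottom of the yellow tray with a deep canvas propped on it and a small canvas on top of that. Slide the canvases aside, right off the scraper, without taking them out of the tray; then lift the scraper out and lay it down gently, flat on the middle of the white mixing slab. Leave the pencil pot, the mug and the paint jar where they stand.

Things in the scene. Friction and masses are not known exactly. Their poses are not given: they have to be found in the camera images.
- tray: Yellow open plastic tray, fixed. Inside 250 mm (its x) by 340 mm (its y), 4 mm walls with a 10 mm rim outward, 60 mm high; inner floor 4 mm above the table. Origin: centre of its underside, z up. The scraper lies across it (along its x within 9 degrees) on the floor, at y = -55 to -85 mm; the half of positive y is free to push the canvases into.
- scraper_center (a point): Painter's scraper, 0.11 kg, lying flat under the deep canvas, only the blade's end showing. Handle with steel ferrule 28 mm wide (ferrule 24), 18 mm thick, from x = -99 to +24 mm; then a steel blade 50 mm wide, 3 mm thick, to x = +95 mm, 9 mm up. The point is at mid-thickness on the handle near the balance point; x to the blade, z up. Grasp across the handle at x = -10 mm.
- big_canvas_center (a point): Deep painted canvas, stiff block 170 (its x) by 130 (y) by 38 mm, 0.25 kg, loose; point at its centre. Its +y edge is on the tray floor; it leans at 13 degrees on the scraper handle. Its -y edge is 33 mm beyond the handle's axis, with 40 to 90 mm free to the tray's end wall, bottom corner 28 mm over the floor. Pushed there towards the tray's +y it slides off the handle and drops flat.
- small_canvas_center (a point): Small painted canvas, a stiff block of 100 mm (its x) by 80 mm (its y) by 18 mm, 0.10 kg, loose, lying on top of the deep canvas and riding along with it. The point is at its centre.
- slab_top (a point): White enamelled mixing slab with a dark blue border and some paint on it, 270 mm (its x) by 190 mm (its y) by 8 mm, fixed to the table. The point is the centre of its top face; z up.
- pencil_pot: Clear pot 76 mm across and 95 mm high with coloured pencils standing in it up to 185 mm. Origin: centre of its underside. Leave it alone.
- water_mug: Blue mug, 80 mm across without its handle, 90 mm high. Origin: centre of its underside. Leave it alone.
- paint_jar: Jar with a red cap, 60 mm across, 85 mm high. Origin: centre of its underside. Leave it alone.
Mind the look-alikes: they are no part of the job. What is shaped like the part that bears scraper_center but green or orange is not meant.

How it is judged:
By the outcome, as a careful person would: the job done as asked, in the order asked, and still so for the second after the job is handed in, with the robot touching nothing.
It also fails if it takes over 54 s, if anything falls off the work surface, if the arm or the gripper's body presses on something with over 40 N, if the wrist force passes 120 N, or if a joint passes its speed limit or range.

ROBOT

A 6-joint arm with a two-finger parallel gripper is mounted at the origin on the work surface. World frame = base frame: x ahead of the robot, y to its left, z up, the work surface at z = 0. Lengths are in m, angles in degrees, forces in N, time in s.
With the tool pointing down it reaches from about 0.3 to 0.75 m from the base axis. Payload 8.5 kg.
Tool frame: the origin (TCP) lies at the very end of the fingers, on their centre line; the grasp point (between the pads) lies 19 mm behind it; z points along the fingers, y is the line along which they close (so a half turn about z gives the same grasp; the last joint's range is limited). The gripper opens to 85 mm and grips with 20 to 120 N. Pads are 22 mm wide; open, the fingers measure 114 mm over their backs; the gripper's body (76 mm by 85 mm) begins 54 mm behind the grasp point. The pads swing forward as they close: fully open they stand 13 mm farther back than shut.
Start: joints at [-12.336, 21.807, 74.336, -0, 83.858, -12.336], TCP at [0.55, 0, 0.194] pointing down, gripper open.
Joint ranges: [-178.18, 178.18], [-50.72, 133.34], [12.68, 142.11], [-81.47, 261.47], [9.98, 163.14], [-165.26, 165.26]. Speed limits (degrees/s): [136.94, 136.94, 180, 180, 180, 180].

INTERFACE

Orientations are given as a 3x3 rotation matrix whose columns are the frame's x, y, z axes.
In Python, from rig import env, optics, spotter gives the robot as it stands.
- The arm moves only by the shell command python3 -m crank 'ROWS' [FORCE]. ROWS is JSON, one flat list of numbers, 5 for each row, row after row: the finger opening in cm, from 0 to 8.54, then the shift along the tool's x, y, z in cm, then the turn about the tool's z in rad. A call has exactly 8 rows; each row shifts and turns the commanded pose from where the row before left it, along the tool's axes as they then stand; what a row does not reach is not made up. A row lasts 1/12 s, in which the tool goes at most 41.7 mm and 7.16 degrees, less where a joint would pass 70% of its speed; a pose out of reach is approached as far as the arm can. A call is refused whole if a number of a shift passes 4.17 or a number of a turn 0.125, either way. A call with a gripper value outside its range is refused whole. The fingers move at their own pace and stop on an object; FORCE is the grip in N (left out, the last holds). Time passes only in rows, so rows that do not move let the fingers close, or fill a call up. It gives the time, the measured TCP pose, the force, the opening and the grip force at its end, in the units of the state.
- env.observe(): the state, without advancing time (a new reading comes with each control period).
- optics.get_image(name): name is "scene" or "side" or "wrist"; returns a dict with "color" (400x640x3 uint8, red, green, blue), "intrinsics" (3x3 intrinsics, pixels), "pose" (4x4, takes a point from camera to world coordinates). Camera axes: x right, y up, looking along -z (the intrinsics and any distortion apply to the point x, -y, -z); pixel columns grow to the right and rows downward; lengths in m; the calibration is good to about 2 mm. A picture is of the moment at which its call begins. There is no depth.
- env.close_job(): hands the job in; it is judged then, once.
Trained networks look in a picture, given as the dict that the camera call returned (one of the last four; its "shot" number tells which), for a name from the list of things; names that differ only in an ending like _2 or _b are one class to them, and where a whole thing is asked for, a point or a joint stands for the part that bears it (a point fixed in the world has none). Each returns a list of dicts, best first, with "score" (0 to 1); they miss things now and then, are a little off and sometimes report something else, mostly with a low value. They report only what shows in the picture. A call takes as long as a camera call. They do not tell look-alikes from the thing itself.
- spotter.look_for(picture, query): "at" ([column, row] as shares, 0 to 1, of the picture: columns of its width, rows of its height, amid what is visible of it).
The state is a dict: "time_s": time; "q": joint angles; "qvel": joint speeds; "joint_efforts": joint torques, N m; "position": TCP position; "tool_rot": TCP orientation; "ft_force": force on the tool from outside, world axes, zero at the start; "wrist_torque": the same for the moment, N m; "grip_width": finger opening in m; "gripper_force": force on a finger pad.
Only numpy, scipy, OpenCV 4.12 (cv2) and the standard library are available. Lean on these libraries where they do the work, as an engineer would, in place of code of your own. Each camera call takes 0.05 s, during which the arm holds its last target. There are 200 camera calls.

## Working session

There is one attempt and no reset: what is moved stays moved. The work goes in short steps, Python scripts to look and compute and a shell command to move; the robot and the scene stay as the last step left them, time stands still between calls to the robot, and variables do not carry over. Pictures are saved under pics/ and viewed, at most 10 in all, crops included, and the job is handed in when it is done.

```bash
mkdir -p pics; ls; python3 - <<'E'
from rig import env, optics, spotter
import cv2,numpy as np
for n in ["scene","side"]:
    p=optics.get_image(n); cv2.imwrite(f"pics/{n}0.png",p["color"][:,:,::-1])
    print(n,p["intrinsics"].tolist(),np.round(p["pose"],4).tolist(),[k for k in p])
    for q in ["tray","scraper_center","big_canvas_center","small_canvas_center","slab_top","pencil_pot","water_mug","paint_jar"]:
        print(q,[(np.round(np.array(d["at"])*[640,400],1).tolist(),round(d["score"],2)) for d in spotter.look_for(p,q)][:3])
s=env.observe();print(s["time_s"],s["position"],s["tool_rot"],s["ft_force"])
E
```

```text
pics
scene [[368.0156346136606, 0.0, 325.71376784042593], [0.0, 368.0156346136606, 201.46259474535975], [0.0, 0.0, 1.0]] [[-0.316, -0.5269, 0.789, 1.4019], [0.9488, -0.1775, 0.2615, 0.1714], [0.0022, 0.8312, 0.5559, 0.7016], [0.0, 0.0, 0.0, 1.0]] ['color', 'intrinsics', 'pose', 'shot']
tray [([296.8, 212.4], 0.86)]
scraper_center [([206.5, 183.3], 0.76), ([301.6, 166.2], 0.69), ([261.0, 211.1], 0.38)]
big_canvas_center [([276.3, 199.8], 0.69)]
small_canvas_center [([288.1, 186.3], 0.8), ([317.6, 266.2], 0.61)]
slab_top []
pencil_pot [([287.0, 185.8], 0.7), ([316.5, 264.8], 0.65)]
water_mug [([369.0, 283.9], 0.56)]
paint_jar [([365.0, 195.8], 0.8)]
side [[436.9031889957167, 0.0, 322.8697743473641], [0.0, 436.9031889957167, 196.25977537544347], [0.0, 0.0, 1.0]] [[0.996, 0.0551, -0.0702, 0.3974], [-0.0891, 0.6537, -0.7514, -1.1953], [0.0045, 0.7547, 0.656, 0.9726], [0.0, 0.0, 0.0, 1.0]] ['color', 'intrinsics', 'pose', 'shot']
tray []
scraper_center [([230.0, 252.5], 0.93), ([319.3, 331.9], 0.75), ([351.3, 248.6], 0.58)]
big_canvas_center [([321.6, 240.5], 0.9)]
small_canvas_center [([313.6, 227.9], 0.63)]
slab_top [([314.3, 138.7], 0.69), ([286.6, 176.7], 0.55)]
pencil_pot [([403.6, 173.2], 0.75), ([313.9, 136.9], 0.35)]
water_mug [([388.2, 150.2], 0.69), ([402.7, 175.1], 0.22)]
paint_jar [([287.3, 179.0], 0.65)]
0.9 [5.49978764e-01 6.98453877e-06 1.93714103e-01] [[-2.36049984e-05  1.00000000e+00 -1.13963689e-05]
 [ 1.00000000e+00  2.36052021e-05  1.78715672e-05]
 [ 1.78718362e-05 -1.13959471e-05 -1.00000000e+00]] [ 0.5633859  -0.34644831 -0.06828724]
```

View pics/scene0.png

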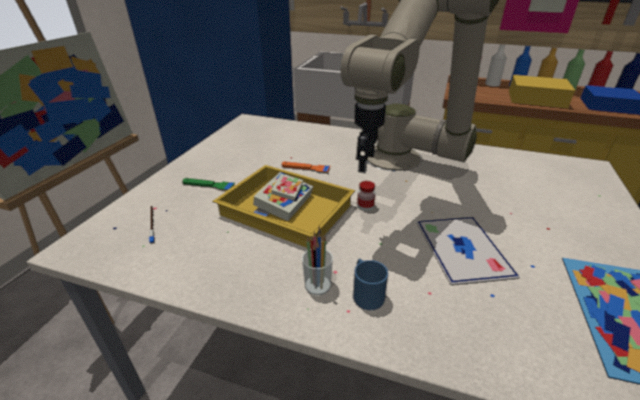

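View pics/side0.png

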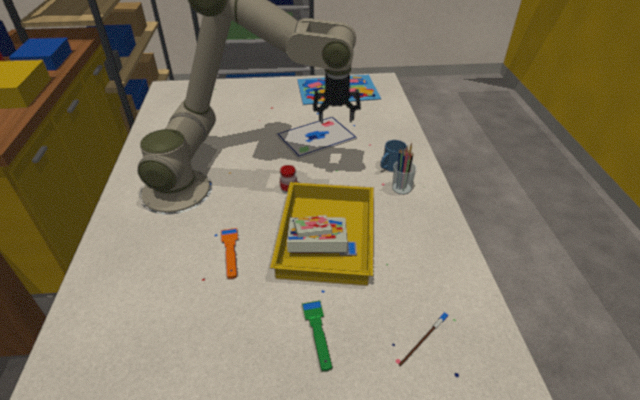

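The scene view shows the tray (about 290,205), the canvases on its left half and the slab at (465,250). In the side view, the tray is at (325,230), the blade end pokes out at (351,249) towards world +x, and the slab is at (317,136). Next: enlarged crops to measure from.

```bash
python3 - <<'E'
import cv2,numpy as np
a=cv2.imread("pics/side0.png");b=cv2.imread("pics/scene0.png")
A=cv2.resize(a[175:290,265:385],None,fx=4,fy=4,interpolation=cv2.INTER_CUBIC) #480x460
S=cv2.resize(a[110:160,270:365],(380,200),interpolation=cv2.INTER_CUBIC)
B=cv2.resize(b[160:250,210:360],(320*1,192),interpolation=cv2.INTER_CUBIC)
C=cv2.resize(b[210:290,410:525],(320,223),interpolation=cv2.INTER_CUBIC)
o=np.zeros((600,800,3),np.uint8);o[:460,:480]=A;o[:192,480:]=B;o[192:415,480:]=C;o[400+60:,:][:140,:266]=cv2.resize(S,(266,140))
cv2.imwrite("pics/crop1.png",o)
E
```

```text
(no output)
```

View pics/crop1.png

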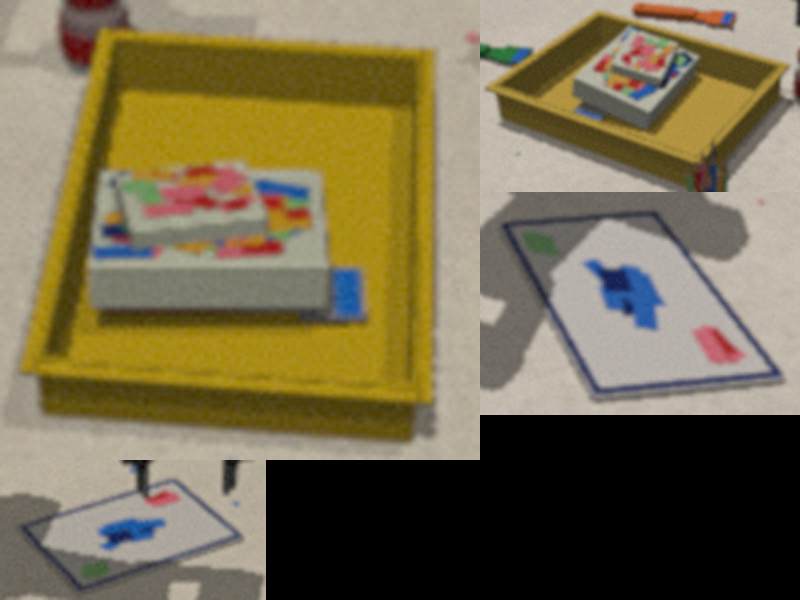

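The crop gives the tray rim corners, the blade end with its right edge at crop (362–366, 268–320), the big canvas front face, and the slab corners in both views. I'll turn these into positions.

```bash
cat > h.py <<'E'
from rig import env, optics, spotter
import numpy as np,cv2
def ray(p,px,z):
    K=p["intrinsics"];T=np.array(p["pose"]);u,v=px
    d=T[:3,:3]@np.array([(u-K[0][2])/K[0][0],-(v-K[1][2])/K[1][1],-1]);o=T[:3,3]
    return (o+d*(z-o[2])/d[2])
def proj(p,X):
    K=p["intrinsics"];T=np.array(p["pose"]);c=T[:3,:3].T@(np.array(X)-T[:3,3])
    return np.array([K[0][0]*c[0]/-c[2]+K[0][2],K[1][1]*-c[1]/-c[2]+K[1][2]])
def fit(M,W): # 2D rigid fit
    M=np.array(M,float);W=np.array(W)[:,:2];a=M-M.mean(0);b=W-W.mean(0)
    th=np.arctan2((a[:,0]*b[:,1]-a[:,1]*b[:,0]).sum(),(a*b).sum());R=np.array([[np.cos(th),-np.sin(th)],[np.sin(th),np.cos(th)]])
    t=W.mean(0)-R@M.mean(0);return t,np.degrees(th),np.abs(W-(M@R.T+t)).max()
E
python3 - <<'E'
from h import *
s=optics.get_image("side");c=optics.get_image("scene")
sd=lambda x,y,z:ray(s,(x/4+265,y/4+175),z)
sc=lambda x,y,z:ray(c,((x-480)*150/320+210,y*90/192+160),z)
m=[(-.139,.184),(.139,.184),(.139,-.184),(-.139,-.184)]
print("tray side",fit(m,[sd(*q,.06) for q in[(103,28),(434,48),(430,400),(24,370)]]))
print("tray scene",fit(m,[sc(*q,.06) for q in[(787,66),(705,160),(489,89),(601,13)][0:1]+[(489,89),(601,13)]]) if 0 else [sc(*q,.06).round(3) for q in[(787,66),(489,89),(601,13)]])
print("blade",sd(362,268,.0145),sd(366,320,.0145))
print("big front bottom corners(z~.032)",sd(92,308,.032),sd(330,306,.032),"top",sd(90,268,.069),sd(328,270,.069))
m=[(-.135,-.095),(-.135,.095),(.135,.095),(.135,-.095)]
W=[ray(c,((x-480)*115/320+410,(y-192)*80/223+210),.008) for x,y in[(504,225),(656,213),(780,377),(597,393)]]
print("slab scene",np.round(W,3).tolist())
W2=[ray(s,(x/2.8+270,(y-460)/2.8+110),.008) for x,y in[(22,526),(82,588),(241,537),(175,481)]]
print("slab side",np.round(W2,3).tolist())
E
```

```text
tray side (array([ 0.49695099, -0.27299077]), np.float64(-10.347704004264932), np.float64(0.003544412613924075))
tray scene [array([ 0.403, -0.062,  0.06 ]), array([ 0.604, -0.461,  0.06 ]), array([ 0.339, -0.409,  0.06 ])]
blade [ 0.57848947 -0.31330954  0.0145    ] [ 0.57393335 -0.36432804  0.0145    ]
big front bottom corners(z~.032) [ 0.37706742 -0.35158805  0.032     ] [ 0.5469449  -0.36418551  0.032     ] top [ 0.37755705 -0.34723435  0.069     ] [ 0.54409093 -0.36334553  0.069     ]
slab scene [[0.434, 0.157, 0.008], [0.355, 0.32, 0.008], [0.591, 0.43, 0.008], [0.666, 0.268, 0.008]]
slab side [[0.354, 0.308, 0.008], [0.433, 0.149, 0.008], [0.664, 0.254, 0.008], [0.587, 0.414, 0.008]]
```

```bash
python3 - <<'E'
from h import *
for n in["side","scene","wrist"]:
    p=optics.get_image(n)
    for X in[(.55,0,.194),(.507,0,.207),(.593,0,.207)]: print(n,proj(p,X).round(1))
    if n!="wrist":
        x0,y0=(300,60) if n=="side" else (330,90)
        im=cv2.resize(p["color"][y0:y0+90,x0:x0+66,::-1],(396,300*540//300),interpolation=cv2.INTER_CUBIC)
        if n=="side":o=im
        else:o=np.hstack([o,im])
    else: cv2.imwrite("pics/w1.png",p["color"][:,:,::-1]);print(np.round(p["pose"],3).tolist(),p["intrinsics"][0])
cv2.imwrite("pics/tip.png",o)
E
```

```text
side [335.8 134. ]
side [322.6 131.2]
side [349.1 130. ]
scene [364.6 180.4]
scene [368.4 168.9]
scene [361. 184.]
wrist [315.  219.4]
wrist [245.1 226.7]
wrist [384.8 226.7]
[[1.0, -0.0, -0.0, 0.551], [0.0, 0.965, 0.264, 0.067], [0.0, -0.264, 0.965, 0.374], [0.0, 0.0, 0.0, 1.0]] [290.46432675   0.         316.43587246]
```

View pics/tip.png

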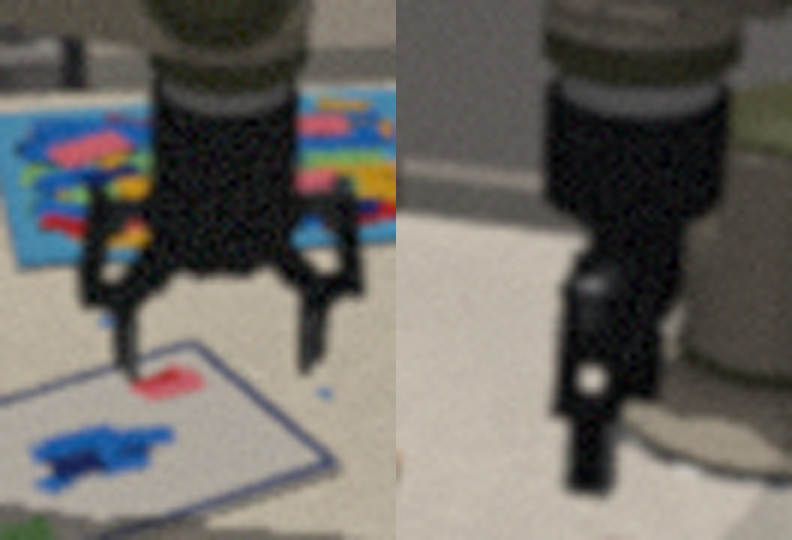

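View pics/w1.png

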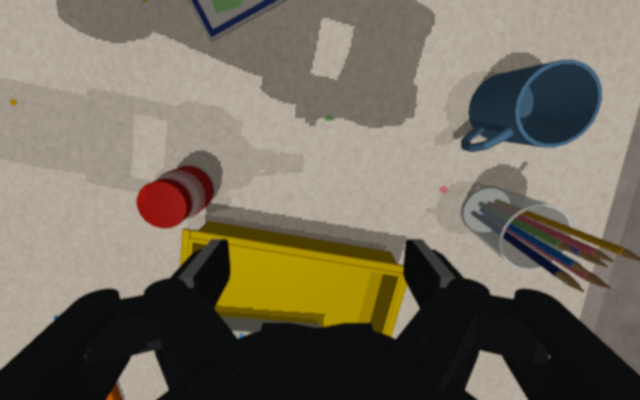

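The fingertips in the pictures don't quite match the projections, so I'll close the fingers partly, go above the push start and check there.

```bash
python3 -m crank '[6,-3.9,-0.93,0,0, 6,-3.9,-0.93,0,0, 6,-3.9,-0.93,0,0, 6,-3.9,-0.93,0,0, 6,-3.9,-0.93,0,0, 6,-3.9,-0.93,0,0, 6,-3.9,-0.93,0,0, 6,-3.9,-0.93,0,0]' 60
python3 -m crank '[6,-3.8,-0.9,0,0, 6,-3.8,-0.9,0,0, 6,0,0,0,0.08, 6,0,0,0,0.08, 6,0,0,3.7,0, 6,0,0,3.7,0, 6,0,0,0,0, 6,0,0,0,0]'
python3 - <<'E'
from h import *
s=env.observe();P=s["position"];R=np.array(s["tool_rot"]);print(P,s["grip_width"])
o=[]
for n,(x0,y0) in {"side":(265,165),"scene":(200,120)}.items():
    p=optics.get_image(n);
    for dy in(-.03,.03):print(n,proj(p,P+R@[0,dy,-.007]).round(1))
    o.append(cv2.resize(p["color"][y0:y0+130,x0:x0+130,::-1],(399,399),interpolation=cv2.INTER_CUBIC))
cv2.imwrite("pics/c2.png",np.hstack(o))
E
```

```text
time_s: 1.82
position: [0.4747, -0.3139, 0.1938]
tool_rot: [[0.0, 1.0, 0.0], [1.0, -0.0, -0.0], [-0.0, 0.0, -1.0]]
ft_force: [0.6, -0.4, 0.6]
grip_width: 0.06
gripper_force: 0.0
time_s: 2.48
position: [0.4572, -0.3876, 0.1192]
tool_rot: [[0.159, 0.987, -0.002], [0.987, -0.159, 0.003], [0.002, -0.002, -1.0]]
ft_force: [0.1, 0.0, 1.8]
grip_width: 0.0598
gripper_force: 0.0
[ 0.45721388 -0.38755824  0.11917568] 0.05982542445633069
side [305.6 235.9]
side [328.  237.1]
scene [260.3 161.7]
scene [249.3 169.4]
```

View pics/c2.png

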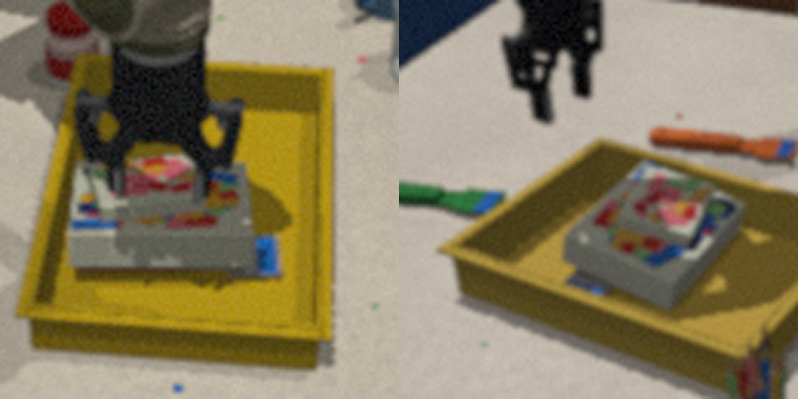

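All three cameras show the fingertips about 25 mm higher than nominal. I'll settle that by feeling for the tray floor beside the canvas, first descending to a safe height.

```bash
python3 -m crank '[6,0,0,3,0, 6,0,0,3,0, 6,0,0,1.5,0, 6,0,0,1,0, 6,0,0,0.5,0, 6,0,0,0,0, 6,0,0,0,0, 6,0,0,0,0]'
python3 - <<'E'
from h import *
o=[]
for n,(x0,y0) in {"side":(265,175),"scene":(200,150)}.items():
    p=optics.get_image(n)
    o.append(cv2.resize(p["color"][y0:y0+115,x0:x0+115,::-1],(399,399),interpolation=cv2.INTER_CUBIC))
cv2.imwrite("pics/c3.png",np.hstack(o))
E
```

```text
time_s: 3.25
position: [0.4582, -0.3887, 0.0313]
tool_rot: [[0.159, 0.987, 0.002], [0.987, -0.159, -0.002], [-0.002, 0.002, -1.0]]
ft_force: [-0.4, 0.8, -0.2]
grip_width: 0.0599
gripper_force: 0.0
```

View pics/c3.png

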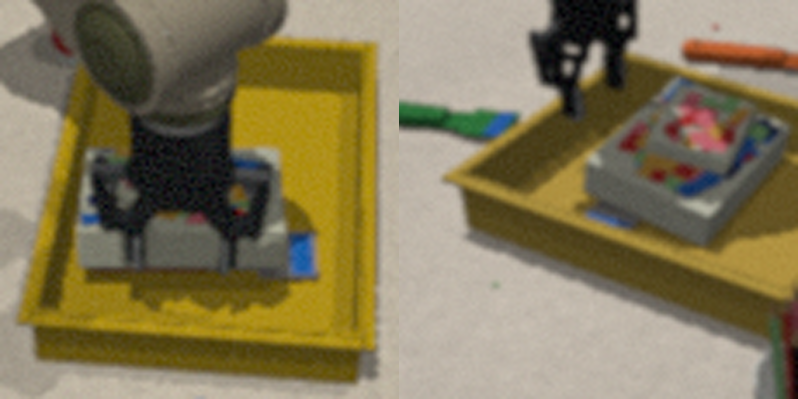

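Fingertips at side px (304,251) and (331,252), behind the canvas edge and apparently still high. Going down.

```bash
python3 -m crank '[6,0,0,0.4,0, 6,0,0,0.4,0, 6,0,0,0.4,0, 6,0,0,0.4,0, 6,0,0,0.2,0, 6,0,0,0,0, 6,0,0,0,0, 6,0,0,0,0]'
python3 - <<'E'
from h import *
from scipy.optimize import least_squares as L
s=env.observe();P=s["position"];R=np.array(s["tool_rot"]);print(P)
a=optics.get_image("side");b=optics.get_image("scene")
def tri(u,v):
    r=L(lambda X:np.r_[proj(a,X)-u,proj(b,X)-v],[.45,-.38,.03]);return r.x.round(4),r.fun.round(1)
# from previous pictures (TCP z .0313)
print(tri((303.9,251.4),(200+(618-399)/3.47,150+85/3.47)),tri((330.7,252.2),(200+(572-399)/3.47,150+112/3.47)))
print("tray rim corner -x-y, +x-y:",tri((271,267.5),(200+(630-399)/3.47,150+56/3.47)),tri((372.5,275),(200+(445-399)/3.47,150+180/3.47)))
cv2.imwrite("pics/raw_side3.png",a["color"][:,:,::-1]);cv2.imwrite("pics/raw_scene3.png",b["color"][:,:,::-1])
E
```

```text
time_s: 4.02
position: [0.4576, -0.3881, 0.0118]
tool_rot: [[0.159, 0.987, 0.0], [0.987, -0.159, -0.0], [-0.0, 0.0, -1.0]]
ft_force: [0.0, -0.3, -1.4]
grip_width: 0.0601
gripper_force: 0.0
[ 0.45764363 -0.38809664  0.01182355]
(array([ 0.4201, -0.3849,  0.0699]), array([-0.6, -0.6, -0.8,  0.7])) (array([ 0.4919, -0.3982,  0.0757]), array([-0.9, -0.8, -1.1,  0.9]))
tray rim corner -x-y, +x-y: (array([ 0.3288, -0.4181,  0.0502]), array([-0.5, -0.5, -0.7,  0.6])) (array([ 0.5984, -0.4702,  0.053 ]), array([-0.3, -0.2, -0.3,  0.2]))
```

```bash
python3 -m crank '[6,0,0,0.2,0, 6,0,0,0.2,0, 6,0,0,0.2,0, 6,0,0,0.1,0, 6,0,0,0.1,0, 6,0,0,0,0, 6,0,0,0,0, 6,0,0,0,0]'
python3 - <<'E'
from h import *
p=optics.get_image("scene");q=optics.get_image("side")
o=np.hstack([cv2.resize(p["color"][140:220,210:290,::-1],(400,400),interpolation=cv2.INTER_CUBIC),cv2.resize(q["color"][200:280,270:350,::-1],(400,400),interpolation=cv2.INTER_CUBIC)])
cv2.imwrite("pics/c4.png",o)
E
```

```text
time_s: 4.78
position: [0.4576, -0.388, 0.0038]
tool_rot: [[0.159, 0.987, 0.0], [0.987, -0.159, -0.0], [-0.0, 0.0, -1.0]]
ft_force: [1.1, 0.5, -0.6]
grip_width: 0.06
gripper_force: 0.0
```

View pics/c4.png

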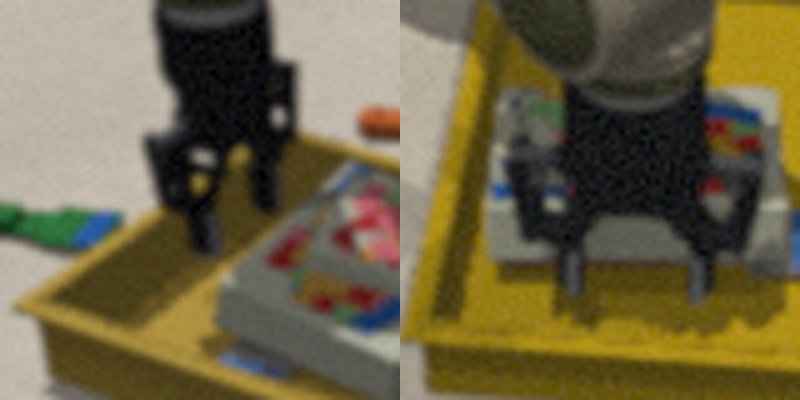

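Fingertips at scene px (252,190) and (264,181), side px (304,259) and (329,260), with no contact yet. Feeling on downwards gently.

```bash
python3 -m crank '[6,0,0,0.1,0, 6,0,0,0.1,0, 6,0,0,0.1,0, 6,0,0,0.1,0, 6,0,0,0.1,0, 6,0,0,0.1,0, 6,0,0,0,0, 6,0,0,0,0]' | egrep 'pos|ft'
python3 - <<'E'
from h import *
from scipy.optimize import least_squares as L
a=optics.get_image("side");b=optics.get_image("scene")
def tri(u,v):
    r=L(lambda X:np.r_[proj(a,X)-u,proj(b,X)-v],[.45,-.38,.03]);return r.x.round(4),r.fun.round(1)
print(tri((304.4,259),(263.6,181)),tri((329.4,260.4),(251.6,190)))
E
```

```text
position: [0.4575, -0.388, -0.0023]
ft_force: [-0.3, 0.6, -0.5]
(array([ 0.4199, -0.3873,  0.0421]), array([-0.8, -0.8, -1.1,  0.9])) (array([ 0.4883, -0.3985,  0.0429]), array([-1. , -1. , -1.3,  1.1]))
```

```bash
python3 -m crank '[6,0,0,0.1,0, 6,0,0,0.1,0, 6,0,0,0.1,0, 6,0,0,0.1,0, 6,0,0,0.1,0, 6,0,0,0.1,0, 6,0,0,0.1,0, 6,0,0,0.1,0]' | egrep 'pos|ft'
python3 -c "
from h import *
s=env.observe();print(s['q'],s['joint_efforts'])"
```

```text
position: [0.4576, -0.388, -0.0104]
ft_force: [0.0, -0.0, 0.0]
[-5.15885211e+01  3.87110243e+01  8.12621317e+01 -1.33760820e-03
  6.00268546e+01 -4.24225662e+01] [ 3.46706122e-05 -5.39040971e+01 -1.73194206e+01 -2.57997026e-04
  3.48013721e-02  2.20164708e-06]
```

The TCP reading is below the tray floor with no contact, so the z reading really is off. I'll keep feeling for the floor.

```bash
for i in 1; do python3 -m crank '[6,0,0,0.15,0, 6,0,0,0.15,0, 6,0,0,0.15,0, 6,0,0,0.15,0, 6,0,0,0.15,0, 6,0,0,0.15,0, 6,0,0,0.1,0, 6,0,0,0,0]' | egrep 'pos|ft'; done
```

```text
position: [0.4575, -0.3879, -0.0205]
ft_force: [0.7, 0.6, -0.0]
```

```bash
python3 -m crank '[6,0,0,0.1,0, 6,0,0,0.1,0, 6,0,0,0.1,0, 6,0,0,0.1,0, 6,0,0,0.1,0, 6,0,0,0.1,0, 6,0,0,0,0, 6,0,0,0,0]' | egrep 'pos|ft'
```

```text
position: [0.4575, -0.388, -0.0263]
ft_force: [-0.2, 0.5, 0.4]
```

```bash
python3 -m crank '[6,0,0,0.1,0, 6,0,0,0.1,0, 6,0,0,0.1,0, 6,0,0,0.1,0, 6,0,0,0.1,0, 6,0,0,0.1,0, 6,0,0,0,0, 6,0,0,0,0]' | egrep 'pos|ft'
```

```text
position: [0.4576, -0.388, -0.0323]
ft_force: [-1.0, -0.5, 1.0]
```

```bash
python3 -m crank '[6,0,0,0.1,0, 6,0,0,0.1,0, 6,0,0,0.1,0, 6,0,0,0.1,0, 6,0,0,0,0, 6,0,0,0,0, 6,0,0,0,0, 6,0,0,0,0]' | egrep 'pos|ft'
python3 - <<'E'
from h import *
p=optics.get_image("scene");q=optics.get_image("side")
o=np.hstack([cv2.resize(p["color"][140:220,210:290,::-1],(400,400),interpolation=cv2.INTER_CUBIC),cv2.resize(q["color"][200:280,270:350,::-1],(400,400),interpolation=cv2.INTER_CUBIC)])
cv2.imwrite("pics/c5.png",o)
E
```

```text
position: [0.4576, -0.388, -0.0362]
ft_force: [-0.4, 0.8, -0.6]
```

View pics/c5.png

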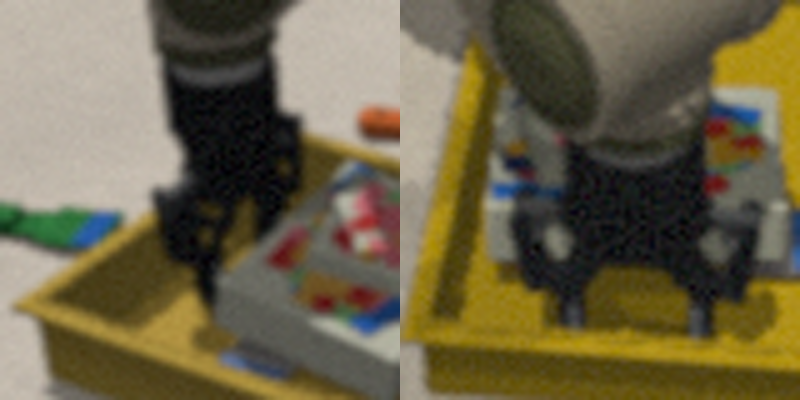

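Tips are now close to the floor (side px about 304–330, row 265) and clear of the canvas edge.

```bash
python3 -m crank '[6,0,0,0.1,0, 6,0,0,0.1,0, 6,0,0,0.1,0, 6,0,0,0.1,0, 6,0,0,0,0, 6,0,0,0,0, 6,0,0,0,0, 6,0,0,0,0]' | egrep 'time|pos|ft'
```

```text
time_s: 9.75
position: [0.4576, -0.3881, -0.0387]
ft_force: [-2.8, 3.4, 14.8]
```

Floor contact: tip height = reading + 0.042 m at 6 cm opening. Up to tip z ≈ 0.030 (above the handle, under the canvas corner) and push.

```bash
python3 -m crank '[6,0,0,-1.4,0, 6,0,0,-1.4,0, 6,0,0,0,0, 6,0.6,0,0,0, 6,0.6,0,0,0, 6,0.6,0,0,0, 6,0.6,0,0,0, 6,0.6,0,0,0]' | egrep 'pos|ft'
python3 -m crank '[6,0.7,0,0,0, 6,0.7,0,0,0, 6,0.7,0,0,0, 6,0.7,0,0,0, 6,0.7,0,0,0, 6,0.7,0,0,0, 6,0.3,0,0,0, 6,0,0,0,0]' | egrep 'time|pos|ft'
python3 - <<'E'
from h import *
for n in("side","scene"):
    p=optics.get_image(n);cv2.imwrite(f"pics/p1{n}.png",p["color"][:,:,::-1])
    for q in("scraper_center","big_canvas_center","small_canvas_center"):print(n,q,[(np.round(np.array(d["at"])*[640,400],1).tolist(),round(d["score"],2)) for d in spotter.look_for(p,q)][:3])
E
```

```text
position: [0.4623, -0.3575, -0.0128]
ft_force: [0.1, -0.9, 0.1]
time_s: 11.08
position: [0.4697, -0.313, -0.0122]
ft_force: [0.1, -0.0, 0.6]
side scraper_center [([324.2, 246.2], 0.94), ([317.5, 331.6], 0.88), ([229.3, 250.8], 0.79)]
side big_canvas_center [([320.7, 231.3], 0.57)]
side small_canvas_center []
scene scraper_center [([206.4, 179.4], 0.71), ([309.3, 170.3], 0.54)]
scene big_canvas_center [([291.8, 205.1], 0.64)]
scene small_canvas_center [([300.4, 192.9], 0.77)]
```

```bash
python3 -m crank '[6,0.7,0,0,0, 6,0.7,0,0,0, 6,0.7,0,0,0, 6,0.7,0,0,0, 6,0.7,0,0,0, 6,0.7,0,0,0, 6,0.8,0,0,0, 6,0,0,0,0]' | egrep 'pos|ft'
python3 -m crank '[6,-0.5,0,0,0, 6,-1,0,-2,0, 6,-1,0,-3.5,0, 6,-2,0,-3.5,0, 6,-3.5,0,-2,0, 6,-4,0,0,0, 6,-4,0,0,0, 6,-4,0,0,0]' | egrep 'time|pos|ft'
python3 - <<'E'
from h import *
o=[]
for n in("side","scene"):
    p=optics.get_image(n);cv2.imwrite(f"pics/p2{n}.png",p["color"][:,:,::-1])
    x0,y0=(265,175) if n=="side" else (215,155)
    o.append(cv2.resize(p["color"][y0:y0+(115 if n=="side" else 90),x0:x0+(115 if n=="side" else 145),::-1],(480,480) if n=="side" else (0,0),fx=2.2,fy=2.2,interpolation=cv2.INTER_CUBIC))
    for q in("scraper_center","big_canvas_center","small_canvas_center"):print(n,q,[(np.round(np.array(d["at"])*[640,400],1).tolist(),round(d["score"],2)) for d in spotter.look_for(p,q)][:3])
im=np.zeros((480,800,3),np.uint8);im[:,:480]=o[0];h,w=o[1].shape[:2];im[:h,480:480+w]=o[1][:,:320]
w=optics.get_image("wrist");np.save("w2.npy",w,allow_pickle=True);im[h+20:h+220,480:]=cv2.resize(w["color"][:,:,::-1],(320,200))
cv2.imwrite("pics/c6.png",im)
E
```

```text
position: [0.4776, -0.2628, -0.0123]
ft_force: [0.1, -0.2, 0.4]
time_s: 12.82
position: [0.4448, -0.4644, 0.0984]
ft_force: [0.3, -0.9, 0.3]
side scraper_center [([320.3, 252.1], 0.92), ([319.0, 333.0], 0.89), ([405.6, 174.0], 0.6)]
side big_canvas_center [([339.6, 213.0], 0.65), ([320.2, 252.1], 0.53)]
side small_canvas_center []
scene scraper_center [([304.1, 167.1], 0.7), ([207.0, 182.1], 0.56), ([270.4, 201.7], 0.54)]
scene big_canvas_center [([303.8, 210.9], 0.95), ([370.4, 285.5], 0.44)]
scene small_canvas_center [([311.5, 198.7], 0.63)]
```

View pics/c6.png

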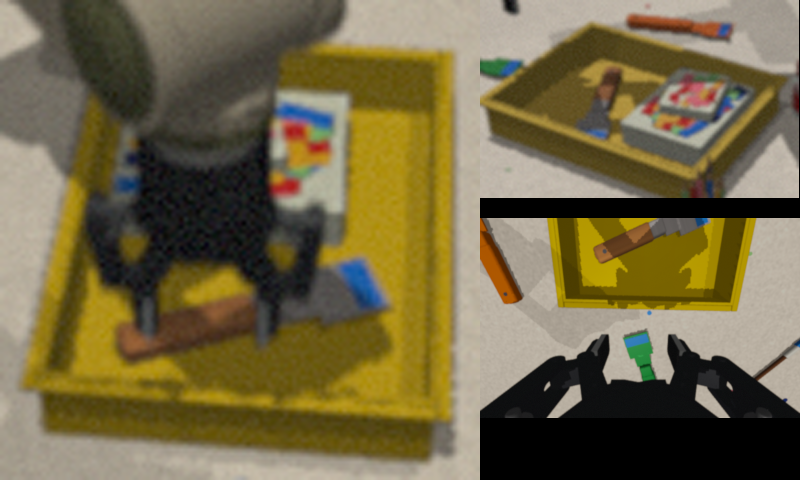

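The canvases are flat and clear in the +y half. The scraper is now fully exposed: in the side view, the handle end is at crop (124,341) and the blade end at (374,281), so it has been turned somewhat. In the wrist view, the handle end is near (244,68).

```bash
cat >> h.py <<'E'
def mask(p,kind):
    h=cv2.cvtColor(p["color"],cv2.COLOR_RGB2HSV);H,S,V=[h[:,:,i].astype(int) for i in range(3)]
    return ((H<14)&(S>70)&(V>45)&(V<170)) if kind=="brown" else ((H>98)&(H<125)&(S>110)&(V>90))
def blobs(m,roi):
    x0,y0,x1,y1=roi;M=np.zeros(m.shape,np.uint8);M[y0:y1,x0:x1]=m[y0:y1,x0:x1]
    n,l,st,c=cv2.connectedComponentsWithStats(M)
    k=sorted(range(1,n),key=lambda i:-st[i][4])[:3]
    return [(st[i].tolist(),c[i].round(1).tolist(),cv2.boxPoints(cv2.minAreaRect(np.argwhere(l==i)[:,::-1].astype(np.float32))).round(1).tolist()) for i in k]
E
python3 - <<'E'
from h import *
s=optics.get_image("side");c=optics.get_image("scene");w=optics.get_image("wrist")
sd=lambda x,y,z:ray(s,(x/4.174+265,y/4.174+175),z)
h,b=sd(124,341,.022),sd(374,281,.0145);print(h,b,np.linalg.norm((b-h)[:2]),np.degrees(np.arctan2(*(b-h)[1::-1])))
sc=lambda x,y,z:ray(c,((x-480)/2.2+215,y/2.2+155),z)
h2,b2=sc(612,70,.022),sc(596,133,.0145);print(h2,b2,np.linalg.norm((b2-h2)[:2]))
print(np.round(w["pose"],3).tolist(), env.observe()["position"],env.observe()["time_s"])
print("side",blobs(mask(s,"brown"),(285,235,340,265)));print("wrist",blobs(mask(w,"brown"),(200,0,460,130)))
for z in(.022,-.014):print(z,ray(w,(244,68),z))
m=mask(w,"blue");print(blobs(m,(350,0,520,60)))
E
```

```text
[ 0.39543694 -0.36212347  0.022     ] [ 0.57563097 -0.31437516  0.0145    ] 0.18641295255002135 14.841304492180855
[ 0.40626208 -0.34733596  0.022     ] [ 0.56131137 -0.30109986  0.0145    ] 0.1617963568619503
[[0.987, 0.153, 0.042, 0.458], [-0.158, 0.952, 0.261, -0.395], [0.0, -0.264, 0.965, 0.278], [0.0, 0.0, 0.0, 1.0]] [ 0.44594926 -0.46146795  0.09792291] 13.4167
side [([294, 247, 33, 14, 164], [309.8, 253.4], [[292.79998779296875, 252.6999969482422], [325.1000061035156, 245.3000030517578], [327.0, 253.3000030517578], [294.6000061035156, 260.79998779296875]])]
wrist [([250, 42, 30, 19, 126], [263.6, 51.7], [[248.60000610351562, 51.400001525878906], [278.29998779296875, 40.20000076293945], [282.20001220703125, 50.70000076293945], [252.5, 61.79999923706055]]), ([331, 10, 18, 31, 101], [339.7, 29.7], [[322.70001220703125, 15.100000381469727], [336.8999938964844, 9.699999809265137], [348.20001220703125, 39.5], [334.0, 44.900001525878906]]), ([275, 40, 22, 15, 89], [286.1, 47.0], [[273.70001220703125, 44.20000076293945], [295.6000061035156, 39.099998474121094], [298.1000061035156, 50.099998474121094], [276.20001220703125, 55.099998474121094]])]
0.022 [ 0.40480871 -0.35000646  0.022     ]
-0.014 [ 0.39740641 -0.34362291 -0.014     ]
[([430, 0, 26, 17, 295], [441.9, 5.9], [[429.8999938964844, 0.0], [452.1000061035156, -6.0], [456.5, 10.100000381469727], [434.29998779296875, 16.200000762939453]])]
```

```bash
python3 -m crank '[6,3.4,0.5,0,0, 6,3.4,0.5,0,0, 6,3.4,0.5,0,0, 6,3.3,0.5,0,0, 6,0,0,0,0.125, 6,0,0,0,0.125, 6,0,0,0,0.125, 6,0,0,0,0.125]' >/dev/null
python3 -m crank '[6,0,0,0,0.125, 6,0,0,0,0.125, 6,0,0,0,0.125, 6,0,0,0,0.125, 6,0,0,0,0.125, 6,0,0,0,0.025, 6,0,0,0,0, 6,0,0,0,0]'
python3 - <<'E'
from h import *
s=optics.get_image("side");c=optics.get_image("scene");w=optics.get_image("wrist")
print("tipcheck",[ray(s,q,.0458).round(4) for q in((304.4,259),(329.4,260.4))],[ray(c,q,.0458).round(4) for q in((263.6,181),(251.6,190))])
print(np.round(w["pose"],3).tolist(),env.observe()["position"])
cv2.imwrite("pics/w3.png",w["color"][:,:,::-1])
h=cv2.cvtColor(w["color"],cv2.COLOR_RGB2HSV)
# coarse class map: b=brown-ish, u=blue, y=yellow, g=grey, #=dark
for r in range(0,400,16):
    print("%3d "%r+"".join((lambda H,S,V:'#' if V<40 else 'u' if 98<H<125 and S>100 else 'y' if 20<=H<34 and S>150 else 'o' if H<20 and S>80 else 'g')(*map(int,h[r,x])) for x in range(0,640,8)))
E
```

```text
time_s: 14.75
position: [0.487, -0.3317, 0.0978]
tool_rot: [[0.966, 0.259, 0.0], [0.259, -0.966, -0.0], [0.0, 0.0, -1.0]]
ft_force: [0.1, -0.4, -0.0]
grip_width: 0.0601
gripper_force: 0.0
tipcheck [array([ 0.4219, -0.3937,  0.0458]), array([ 0.4905, -0.4046,  0.0458])] [array([ 0.4184, -0.3834,  0.0458]), array([ 0.4849, -0.3949,  0.0458])]
[[0.259, 0.931, 0.256, 0.553], [-0.966, 0.25, 0.068, -0.315], [-0.001, -0.265, 0.964, 0.278], [0.0, 0.0, 0.0, 1.0]] [ 0.48692706 -0.33184032  0.09776289]
  0 yyyyyyyyyyyyyyyyyyyyyyyyyyyyyyyyyyyyyyyyyyyygggggggggggggggggggggggggggggggggggg
 16 yyyyyyyyyyyggyyyyyyyyyyyyyyyyyyyyyyyyyyyyyyyyyyygggggggggggggggggggggggggggggggg
 32 yyyyyyyyyyygggggggyyyyyyyyyyyyyyyyyyyyyyyyyyyyyyyyyggggggggggggggggggggggggggggg
 48 yyyyyyyyyyggggguugggggyyyyyyyyyyyyyyyyyyyyyyyyyyyyyyyyyggggggggggggggggggggggggg
 64 yyyyyyyyyyggguuuugggooggggyyyyyyyyyyyyyyyyyyyyyyyyyyyyyyyyyggggggggggggggggggggg
 80 yyyyyyyyyggguuuuooygooyygggggggyyyyygggggggyyyyyyyyyyyyyyyyyyygggggggggggggggggg
 96 yyyyyyyyygguuuugoooyyyyygggggggggyyyguuuuuugyyyyyyyyyyyyyyyyyyyyyygggggggggggggg
112 yyyy
[... 821 characters left out ...]
gggggggggggggggggggg
272 gggggggggggyyyyyyyyyyyyyy####g##yyyyyyoooyyyyyyy##g####gggguuugggggggggggggggggg
288 ggggggggggggggggy###############yyyyyyyyyyyyyyyy###############ggggggggggggggggg
304 gggggggggggggg#################yyyyyyyyyyyyyyyyyy#################gggggggggggggg
320 gggggggggggg####################yyyyyyyyyyyyyyyy#######g#############ggggggggggg
336 ggggggggg########g#####ggg############################gggg####gg#######ggggggggg
352 gggggg################gggg############################ggggg###############gggggg
368 gggg################ggggg##############################ggggg#################ggg
384 g#################ggouu##################################ggggg########gg#######g
```

```bash
python3 - <<'E'
from h import *
im=cv2.imread("pics/w3.png")[:,:,::-1]
p=optics.get_image("wrist")
h=cv2.cvtColor(im,cv2.COLOR_RGB2HSV);y=((h[:,:,0]>19)&(h[:,:,0]<34)&(h[:,:,1]>140))
def seg(r):
    # non-yellow run near col 318
    row=~y[r];a=b=318
    while row[a-1]:a-=1
    while row[b+1]:b+=1
    return a,b
for r in (90,105,120,150,170,200,220,240,260,270): 
    a,b=seg(r);A,B=[ray(p,(q,r),.022 if r>190 else .0145) for q in(a-.5,b+.5)]
    print(r,a,b,"w=%.1fmm"%(1e3*np.linalg.norm(A-B)),((A+B)/2).round(4)[:2])
col=y[:,319];print("top/bottom along col 319:",[i for i in range(60,300) if col[i]!=col[i-1]])
print([ (r,im[r,316].tolist()) for r in range(270,300,4)])
E
```

```text
90 288 347 w=51.4mm [ 0.572  -0.3103]
105 288 346 w=51.2mm [ 0.56   -0.3131]
120 288 345 w=51.0mm [ 0.5477 -0.3159]
150 298 333 w=32.5mm [ 0.5221 -0.3219]
170 302 327 w=23.9mm [ 0.5041 -0.3257]
200 300 328 w=26.7mm [ 0.4784 -0.3321]
220 300 327 w=26.3mm [ 0.4593 -0.3367]
240 300 327 w=26.8mm [ 0.4397 -0.3419]
260 299 326 w=27.3mm [ 0.419  -0.3464]
270 299 325 w=26.6mm [ 0.4083 -0.3487]
top/bottom along col 319: [80, 283]
[(270, [127, 92, 67]), (274, [155, 102, 54]), (278, [155, 102, 53]), (282, [146, 97, 48]), (286, [182, 154, 0]), (290, [183, 156, 0]), (294, [183, 156, 0]), (298, [182, 155, 0])]
```

The wrist view fixes the scraper: its axis is at 13.2°, the grasp point at about (0.4795, −0.332). The handle and blade widths confirm the camera scale, so only the tool's z offset is off. Descend and grasp.

```bash
python3 -m crank '[5,-0.7,-0.2,0,0, 5,0,0,0,0.03, 5,0,0,3.5,0, 5,0,0,3.5,0, 5,0,0,2.5,0, 5,0,0,1.5,0, 5,0,0,1,0, 5,0,0,0.6,0]' | egrep 'pos|ft|wid'
python3 -m crank '[5,0,0,0,0, 3.5,0,0,0,0, 2,0,0,0,0, 1,0,0,0,0, 1,0,0,0,0, 1,0,0,0,0, 1,0,0,0,0, 1,0,0,0,0]' 50
```

```text
position: [0.4791, -0.3316, -0.0292]
ft_force: [0.2, -0.3, 0.7]
grip_width: 0.0502
time_s: 16.28
position: [0.4802, -0.3325, -0.0269]
tool_rot: [[0.973, 0.229, 0.002], [0.229, -0.973, -0.002], [0.001, 0.002, -1.0]]
ft_force: [-1.0, 0.4, 7.3]
grip_width: 0.0269
gripper_force: 50.1
```

Gripped (27 mm opening, 50 N). Lift.

```bash
python3 -m crank '[1,0,0,-0.5,0, 1,0,0,-1,0, 1,0,0,-2,0, 1,0,0,-3,0, 1,0,0,-3.5,0, 1,0,0,-3.5,0, 1,0,0,-3,0, 1,0,0,-1,0]' 60
python3 - <<'E'
from h import *
for n in("side","scene"):
    p=optics.get_image(n)
    for q,z in(("pencil_pot",.08),("water_mug",.045),("paint_jar",.045),("scraper_center",.17),("big_canvas_center",.03)):print(n,q,[(np.round(np.array(d["at"])*[640,400],1).tolist(),ray(p,np.array(d["at"])*[640,400],z).round(3)[:2].tolist(),round(d["score"],2)) for d in spotter.look_for(p,q)][:3])
E
```

```text
time_s: 16.95
position: [0.4807, -0.3328, 0.1524]
tool_rot: [[0.973, 0.229, 0.006], [0.229, -0.973, -0.006], [0.004, 0.007, -1.0]]
ft_force: [0.1, -0.3, -0.1]
grip_width: 0.0262
gripper_force: 59.4
side pencil_pot [([401.3, 174.2], [0.762, -0.084], 0.91)]
side water_mug [([390.2, 150.9], [0.766, 0.1], 0.58)]
side paint_jar [([286.0, 178.0], [0.38, -0.028], 0.82)]
side scraper_center [([228.8, 248.5], [0.235, -0.451], 0.93), ([320.2, 205.9], [0.472, -0.315], 0.88)]
side big_canvas_center [([325.4, 221.2], [0.496, -0.233], 0.74)]
scene pencil_pot [([315.8, 266.0], [0.792, -0.055], 0.61)]
scene water_mug [([371.1, 283.9], [0.773, 0.079], 0.92)]
scene paint_jar [([365.3, 195.1], [0.392, -0.026], 0.58)]
scene scraper_center [([208.2, 181.7], [0.658, -0.425], 0.91), ([264.5, 161.1], [0.494, -0.33], 0.86), ([305.7, 167.2], [0.49, -0.195], 0.63)]
scene big_canvas_center [([305.9, 211.1], [0.52, -0.187], 0.68)]
```

```bash
python3 -m crank '[1,0.5,-1.9,0,0, 1,1,-3.7,0,0, 1,1,-3.7,0,0, 1,1,-3.7,0,0, 1,1,-3.7,0,0, 1,1,-3.7,0,0, 1,1,-3.7,0,0, 1,1,-3.7,0,0]' | egrep 'pos|wid'
python3 -m crank '[1,1,-3.7,0,0, 1,1,-3.7,0,0, 1,1,-3.7,0,0, 1,1,-3.7,0,0, 1,1,-3.7,0,0, 1,1,-3.7,0,0, 1,1,-3.7,0,0, 1,0.5,-1.9,0,0]' | egrep 'pos|wid'
python3 -m crank '[1,0.5,-2,0,0, 1,0,0,0,-0.1, 1,0,0,0,-0.1, 1,0,0,2,0, 1,0,0,3,0, 1,0,0,3,0, 1,0,0,2,0, 1,0,0,0,0]'
```

```text
position: [0.4887, -0.0423, 0.1468]
grip_width: 0.0265
position: [0.4979, 0.2475, 0.1466]
grip_width: 0.0262
time_s: 19.55
position: [0.4964, 0.2636, 0.0428]
tool_rot: [[0.909, 0.417, -0.008], [0.417, -0.909, -0.002], [-0.008, -0.001, -1.0]]
ft_force: [0.1, -0.7, -0.9]
grip_width: 0.0263
gripper_force: 59.4
```

```bash
python3 -m crank '[1,1.6,-1.9,0,0, 1,0,0,2,0, 1,0,0,1.5,0, 1,0,0,1,0, 1,0,0,0.8,0, 1,0,0,0.5,0, 1,0,0,0,0, 1,0,0,0,0]' | egrep 'pos|ft|wid'
python3 - <<'E'
from h import *
for n in("side","scene"):
    p=optics.get_image(n);h=cv2.cvtColor(p["color"],cv2.COLOR_RGB2HSV)
    cv2.imwrite(f"pics/p4{n}.png",p["color"][:,:,::-1])
    print(n,[(np.round(np.array(d["at"])*[640,400],1).tolist(),ray(p,np.array(d["at"])*[640,400],.02).round(3)[:2].tolist(),round(d["score"],2)) for d in spotter.look_for(p,"scraper_center")][:4])
E
```

```text
position: [0.5057, 0.2883, -0.0107]
ft_force: [0.2, -0.4, -1.2]
grip_width: 0.0261
side [([230.6, 252.8], [0.212, -0.33], 0.9), ([317.6, 330.2], [0.442, -0.603], 0.81), ([310.3, 133.0], [0.484, 0.283], 0.6)]
scene [([207.5, 181.8], [0.45, -0.595], 0.83), ([304.8, 166.4], [0.228, -0.304], 0.75), ([471.6, 251.6], [0.543, 0.313], 0.7), ([460.8, 257.3], [0.576, 0.285], 0.17)]
```

```bash
python3 -m crank '[1,-0.2,0,0.2,0, 1,0,0,0.2,0, 1,0,0,0.2,0, 1,0,0,0.1,0, 1,0,0,0.1,0, 1,0,0,0.1,0, 1,0,0,0.1,0, 1,0,0,0,0]' | egrep 'pos|ft|wid'
```

```text
position: [0.5034, 0.2875, -0.0215]
ft_force: [0.1, -0.3, -0.5]
grip_width: 0.0263
```

```bash
python3 -m crank '[1,0,0,0.1,0, 1,0,0,0.05,0, 1,0,0,0.05,0, 1,0,0,0,0, 1,0,0,0,0, 1,0,0,0,0, 1,0,0,0,0, 1,0,0,0,0]' | egrep 'pos|ft|wid'
```

```text
position: [0.5035, 0.2875, -0.0229]
ft_force: [-2.7, -1.3, 5.6]
grip_width: 0.0262
```

Contact on the slab at 5.6 N. Open a little, then retreat.

```bash
python3 -m crank '[2.8,0,0,0,0, 3.2,0,0,0,0, 3.8,0,0,0,0, 4.5,0,0,0,0, 5,0,0,0,0, 5,0,0,0,0, 5,0,0,-0.5,0, 5,0,0,-1,0]' 20 | egrep 'pos|ft|wid'
python3 -m crank '[5,0,0,-2,0, 5,0,0,-3,0, 5,0,0,-4,0, 5,0,0,-4,0, 5,0,0,-4,0, 5,0,0,-2,0, 5,0,0,0,0, 5,0,0,0,0]' | egrep 'time|pos|ft|wid'
python3 - <<'E'
from h import *
w=optics.get_image("wrist");s=optics.get_image("side")
for n,p in(("w",w),("s",s),("c",optics.get_image("scene"))):
    cv2.imwrite(f"pics/p5{n}.png",p["color"][:,:,::-1])
    for q in("scraper_center","slab_top","paint_jar","pencil_pot","water_mug","big_canvas_center","small_canvas_center"):
        z={"scraper_center":.02,"slab_top":.008}.get(q,.045)
        print(n,q,[(ray(p,np.array(d["at"])*[640,400],z).round(3)[:2].tolist(),round(d["score"],2)) for d in spotter.look_for(p,q)][:4])
h=cv2.cvtColor(w["color"],cv2.COLOR_RGB2HSV)
for r in range(0,340,14):
    print("%3d "%r+"".join((lambda H,S,V:'#' if V<40 else 'u' if 98<H<130 and S>90 else 'o' if H<20 and S>80 else '.' if S<35 and V>120 else 'g')(*map(int,h[r,x])) for x in range(0,640,8)))
E
```

```text
position: [0.5029, 0.2872, -0.0086]
ft_force: [-1.1, 0.4, -0.5]
grip_width: 0.0496
time_s: 23.08
position: [0.5037, 0.2876, 0.1834]
ft_force: [0.0, 0.9, -0.2]
grip_width: 0.0498
w scraper_center []
w slab_top [([0.521, 0.312], 0.75)]
w paint_jar []
w pencil_pot []
w water_mug [([0.752, 0.091], 0.71)]
w big_canvas_center [([0.49, -0.128], 0.87)]
w small_canvas_center [([0.466, -0.182], 0.67)]
s scraper_center [([0.21, -0.333], 0.87), ([0.442, -0.603], 0.75), ([0.503, 0.278], 0.51)]
s slab_top [([0.485, 0.264], 0.64), ([0.497, -0.303], 0.21)]
s paint_jar [([0.387, -0.015], 0.8)]
s pencil_pot [([0.781, -0.047], 0.75)]
s water_mug [([0.765, 0.102], 0.84)]
s big_canvas_center [([0.494, -0.241], 0.85)]
s small_canvas_center [([0.473, -0.193], 0.65)]
c scraper_center [([0.535, 0.3], 0.83), ([0.222, -0.295], 0.78), ([0.45, -0.588], 0.54), ([0.508, -0.192], 0.48)]
c slab_top [([0.539, 0.29], 0.83)]
c paint_jar [([0.396, -0.022], 0.96)]
c pencil_pot [([0.76, -0.07], 0.86)]
c water_mug [([0.774, 0.077], 0.77)]
c big_canvas_center [([0.536, -0.182], 0.86)]
c small_canvas_center [([0.466, -0.178]
[... 1433 characters left out ...]
...............ggggg
238 ........g...............ggggggggg#.....oo...gg#gu.......................gggggggg
252 ..........ggggggggggg...ggggg##g##............##g#g....................ggggggggg
266 ...........ggggggggggggggggg###g##..gggg....g.######g..............g.ggggggggggg
280 ..........gggggggggg####gg########gggggg......g#######g.####g.......gggggggggggg
294 .....g.....gggggg################gg.ggg.....g..################...gggggggggggg..
308 .............gg#################ggggggg........g#################ggggggggggg.ggg
322 ..........g.##########gg#########ggggg.....gggg#####################gggggg.ougg.
336 .........g########g######gg##########################g.######o########gg..uugggo
```

Laterally centred between the slab borders (cols ~243 and ~390, scraper ~318). Now a check along the length.

```bash
python3 - <<'E'
from h import *
w=optics.get_image("wrist");im=w["color"].astype(int)
d=(im[:,:,2]-im[:,:,0]>18)&(im.sum(2)<260)
for c in(262,280,355,368,380): print(c,[r for r in range(0,330) if d[r,c]])
for r in(150,210): print(r,[c for c in range(200,430) if d[r,c]])
E
```

```text
262 [50, 51, 52, 53, 54]
280 [50, 51, 52, 53, 54, 259, 260, 261, 262]
355 [49, 50, 51, 52, 259, 260]
368 [48, 49, 50, 51, 52]
380 [48, 49, 50, 51, 52]
150 [240, 241, 242, 243, 292, 293, 294, 295, 296, 297, 387, 388, 389]
210 [245, 246, 247, 248, 384, 385, 386]
```

```bash
python3 - <<'E'
from h import *
w=optics.get_image("wrist");im=w["color"]
f,n=ray(w,(316,51),.008),ray(w,(316,260),.008);print("slab",np.linalg.norm(f-n),(f+n)/2)
l,r=ray(w,(244,180),.008),ray(w,(386.7,180),.008);print("w",np.linalg.norm(l-r))
print([(r,im[r,324].tolist()) for r in list(range(84,104,4))+list(range(228,262,4))])
for a,b in((92,244),):print((ray(w,(318,a),.0185)+ray(w,(318,b),.026))/2)
s=env.observe();print(s["time_s"],s["ft_force"])
E
```

```text
slab 0.2574557388932488 [0.50967164 0.29051081 0.008     ]
w 0.17804452164015272
[(84, [142, 138, 139]), (88, [43, 112, 170]), (92, [40, 111, 170]), (96, [21, 68, 114]), (100, [18, 63, 107]), (228, [136, 88, 42]), (232, [136, 86, 42]), (236, [136, 87, 43]), (240, [134, 86, 43]), (244, [168, 160, 152]), (248, [175, 167, 160]), (252, [175, 168, 160]), (256, [165, 159, 154]), (260, [43, 57, 105])]
[0.50522521 0.28581314 0.02225   ]
24.3833 [0.18205176 0.12098218 0.34644866]
```

The scraper's centre is within about 6 mm of the slab's centre and the arm is clear. Handing in.

```bash
python3 -c "
from rig import env
print(env.close_job())"
```

```text
the job is handed in; nothing more can be done
None
```

The job is handed in: the canvases are slid off inside the tray, and the scraper lies flat on the slab, about 6 mm from its centre. The pot, mug and jar were not touched, and it took about 24 of the 54 s.

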